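# Snap the second microphone into its spring clip

### The job

Two desk stands hold a pair of pencil microphones for a recording; one is mounted, the other still lies on the desk. Lay the loose microphone level across the mouth of the empty spring clip, at its middle and with its slotted head pointing to the front of the stand (the side away from the clip's tightening knob, as on the other stand), and let go; then press it straight down with the fingertips until it snaps fully home between the jaws, and take the hand away. Leave the mounted microphone, the ink bottle, the binder clip and the decanter undisturbed.

Things in the scene. Friction and masses are not known exactly. Their poses are not given: they have to be found in the camera images.
- mic_mid (a point): middle of the loose pencil microphone, on its axis: a satin grey metal cylinder 24 mm across and 170 mm long, 0.10 to 0.17 kg, lying on the desk at the start with its axis 12 mm up. x runs along it towards its slotted head. A black hexagonal anti-roll ring, 10 mm long, 24 mm across flats (28 mm across corners), sits round it 73 mm from the middle towards the tail
- mic_head (a point): centre of the end face of the loose microphone's slotted head, 85 mm along x from its middle
- stand_empty: the empty desk stand: a fixed round black iron foot 90 mm across, a thin column and a black spring clip on top. Origin at the middle of the foot on the desk; x is the front (the microphone lies along x, head to +x), z up. A small tightening knob stands out to the back (-x), to 29 mm from the middle at 70 mm height
- stand_empty_seat (a point): where the microphone's middle belongs when home in the empty clip: 100 mm above the desk over the foot's middle, axes as the stand; fixed pads below carry it. The clip's two jaws, 36 mm long along x, stand at either side (y). Their flared lips make a mouth 32 mm wide at the top, 116 mm above the desk, that narrows to 18 mm at 108 mm
- jaw_left (a joint): angle of the empty clip's jaw at +y, hinged below on a pin along x and sprung shut: 0 shut, about 0.13 rad as the microphone passes, at most 0.45. A microphone laid in the mouth rests with its axis 16 mm above its seat; pressed down with about 10 to 15 N it spreads the slippery jaws, and once its axis is 6 mm or less above the seat they close over it and pull it down onto the pads
- jaw_right (a joint): the same of the jaw at -y. Should only one end of the microphone go down, it stays askew in the clip until the raised end, beside the jaws, is pressed down too
- stand_taken: the other stand, alike, with the mounted microphone; origin at the middle of its foot on the desk, x the front
- mate_mic_mid (a point): middle of the mounted microphone (like the loose one), 100 mm above the desk; x towards its head
- ink_bottle_mid (a point): middle of a square blue ink bottle with a black cap, 49 x 48 x 58 mm high, standing on the desk beside the loose microphone, 29 mm above the desk
- binder_clip: black spring paper clip with two wire handles, 32 x 31 x 43 mm high, standing on its jaws on the desk on the other side of the loose microphone, near its middle; origin at the middle of its underside
- decanter: tall clear bottle with a brass-coloured stopper, 76 mm in diameter and 293 mm high; origin at the middle of its underside
Mind the look-alikes: they are no part of the job. Leave any red look-alike of the part that bears mic_mid alone.

How it is judged:
By the outcome, as a careful person would: the job done as asked, in the order asked, and still so for the second after the job is handed in, with the robot touching nothing.
It also fails if it takes over 53 s, if anything falls off the work surface, if the arm or the gripper's body presses on something with over 40 N, if the wrist force passes 120 N, or if a joint passes its speed limit or range.

### The arm

A 6-joint arm with a two-finger parallel gripper is mounted at the origin on the work surface; the furniture and walls round the work are solid. World frame = base frame: x ahead of the robot, y to its left, z up, the work surface at z = 0. Lengths are in m, angles in degrees, forces in N, time in s.
With the tool pointing down it reaches from about 0.35 to 0.975 m from the base axis. Payload 17.4 kg.
Tool frame: the origin (TCP) lies between the finger pads; the fingertips stand 19 mm ahead of it and the grasp point (between the pads) is the TCP; x points along the fingers, y is the direction in which the jaws open and shut, and the axes are right-handed (so a half turn about x gives the same grasp; the last joint's range is limited). The gripper opens to 85 mm and grips with 20 to 120 N. Pads are 22 mm wide; open, the fingers measure 114 mm over their backs; the gripper's body (76 mm by 85 mm) begins 54 mm behind the grasp point. The pads swing forward as they close: fully open they stand 13 mm farther back than shut.
Start: joints at [67.105, 6.646, 82.598, -0, 90.757, -2.166], TCP at [0.239, 0.631, 0.25] pointing down, gripper open.
Joint ranges: [-162.19, 162.19], [-47.58, 125.68], [4.15, 143.07], [-65.23, 245.23], [0.69, 171.88], [-170.13, 170.13]. Speed limits (degrees/s): [108.29, 108.29, 127.2, 180, 180, 180].

### API

Orientations are given as [roll, pitch, yaw] about the fixed x, y, z axes, in that order (R = Rz(yaw) Ry(pitch) Rx(roll)).
In Python, from workcell import ctrl gives the robot as it stands. The module is installed in compiled form; this text tells all that it offers.
- The arm moves only by the tool arm_command, never from a script. Its argument "plan" is a list of rows, each a list of 7 numbers: the shift along the tool's x, y, z in m, then the turn, a rotation vector about the tool's x, y, z in rad, then the opening, from 0 (shut) to 1 (fully open). In form: [[dx, dy, dz, wx, wy, wz, claw], ...]. A call has 1 to 8 rows; each row shifts and turns the commanded pose from where the row before left it, along the tool's axes as they then stand; what a row does not reach is not made up. A row lasts 1/10 s, in which the tool goes at most 50 mm and 8.59 degrees, less where a joint would pass 70% of its speed; a pose out of reach is approached as far as the arm can. A call is refused whole if a number of a shift passes 0.05 or a number of a turn 0.15, either way. A call with a gripper value outside its range is refused whole. The fingers move at their own pace and stop on an object; "force" is the grip in N (left out, the last holds). Time passes only in rows, so rows that do not move let the fingers close. It gives the time, the measured TCP pose, the force and the opening at its end, in the units of the state.
- ctrl.get_state(): the state, without advancing time (a new reading comes with each control period).
- ctrl.camera(name): name is "scene" or "side" or "wrist"; returns (picture, depth): 384x512x3 uint8, red, green, blue; 384x512 float32, m along the optical axis (not along the pixel's ray), 0 where there is no reading.
- ctrl.get_calibration(name): a dict with "camera_matrix" (3x3 intrinsics, pixels), "R" (3x3) and "t" (3): a world point X has camera coordinates R X + t. Camera axes: x right, y down, z forward; pixel columns grow to the right and rows downward; lengths in m; the calibration is good to about 2 mm. A picture is of the moment at which its call begins: read the wrist's pose just before it. get_calibration takes no time and is no camera call; for the wrist camera it gives the pose at the moment of the call.
- ctrl.hand_in(): hands the job in, once; it reports no verdict.
Trained networks look in the newest picture that a camera, given by its name, has taken for a name from the list of things; names that differ only in an ending like _2 or _b are one class to them, and where a whole thing is asked for, a point or a joint stands for the part that bears it (a point fixed in the world has none). Each returns a list of dicts, best first, with "conf" (0 to 1); they miss things now and then, are a little off and sometimes report something else, mostly with a low value. They report only what shows in the picture. A call takes as long as a camera call. They do not tell look-alikes from the thing itself.
- ctrl.spot_in(camera, label): "xyz" ([x, y, z] in m, in world coordinates, good to about 4 mm: the middle of the surface that is visible of it).
- ctrl.trace(camera, label): "mask" (384x512 bool, what is visible of it).
- ctrl.spot_point(camera, label): "xyz" ([x, y, z] in m, in world coordinates, good to about 4 mm: a listed point, or the origin of a listed thing).
The state is a dict: "clock": time; "q": joint angles; "joint_vel": joint speeds; "joint_torque": joint torques, N m; "tool_pos": TCP position; "eef_rot": TCP orientation; "force": force on the tool from outside, world axes, zero at the start; "torque": the same for the moment, N m; "opening": finger opening in m.
Only numpy, scipy, OpenCV 4.12 (cv2) and the standard library are available. Lean on these libraries where they do the work, as an engineer would, in place of code of your own. Each camera call takes 0.05 s, during which the arm holds its last target.

## Working session

There is one attempt and no reset: what is moved stays moved. The work goes in short steps, Python scripts to look and compute and a tool call to move; the robot and the scene stay as the last step left them, time stands still between calls to the robot, and variables do not carry over. Pictures are saved under pics/ and viewed, and the job is handed in when it is done.

Besides the shell and the picture viewer there is one more tool, called after ">>>" as a command line: name --pt "numbers of a row" for each row, then --argument value for the rest. arm_command: Moves the arm, as the interface text tells. Its arguments: {"type":"object","properties":{"plan":{"type":"array"},"force":{"type":"number"}},"required":["plan"]}

```bash
mkdir -p pics; cat > h.py <<'E'
from workcell import ctrl
import numpy as np, cv2
def snap(n,f):
    c=ctrl.get_calibration(n); p,d=ctrl.camera(n)
    cv2.imwrite('pics/'+f+'.png',p[:,:,::-1]); np.savez('pics/'+f+'.npz',p=p,d=d,K=c['camera_matrix'],R=c['R'],t=c['t']); return p,d,c
def pts(f):
    z=np.load('pics/'+f+'.npz'); d=z['d']; v,u=np.mgrid[:384,:512]
    X=np.stack([u,v,np.ones_like(u)],-1)@np.linalg.inv(z['K']).T*d[...,None]
    return (X-z['t'])@z['R'], d>0, z['p']
E
python3 - <<'E'
from h import *
np.set_printoptions(precision=4,suppress=True)
print(ctrl.get_state())
for n in ['scene','side','wrist']:
    snap(n,n+'0')
    for l in ['mic_mid','mic_head','stand_empty','stand_empty_seat','stand_taken','mate_mic_mid','ink_bottle_mid','binder_clip','decanter']:
        if n=='wrist' and l in('decanter',):continue
        print(n,l,[(np.round(r['xyz'],4).tolist(),round(r['conf'],2)) for r in ctrl.spot_point(n,l)])
print(ctrl.get_state()['clock'])
E
```

```text
{'clock': 0.0, 'q': array([67.1056,  6.6741, 82.6383,  0.0003, 90.7548, -2.168 ]), 'joint_vel': array([ 0.0336,  0.0735, -0.0452, -0.0037, -0.0203, -0.0021]), 'joint_torque': array([ -0.0052, -73.1962, -63.2509,  -0.0003,   0.0059,   0.    ]), 'tool_pos': array([0.2388, 0.6311, 0.2495]), 'eef_rot': array([ -92.4476,   89.9329, -113.174 ]), 'force': array([-0.403 , -0.6121, -0.632 ]), 'torque': array([ 0.0209, -0.0061,  0.018 ]), 'opening': 0.08509740097766676}
scene mic_mid [([0.4832, -0.0532, 0.0114], 0.65), ([0.4445, 0.1334, 0.0114], 0.65)]
scene mic_head [([0.5452, -0.1165, 0.01], 0.91), ([0.4527, 0.2118, 0.0156], 0.85)]
scene stand_empty [([0.5852, 0.2597, -0.0055], 0.72)]
scene stand_empty_seat [([0.5896, 0.2633, 0.1], 0.98)]
scene stand_taken [([0.5714, -0.2716, -0.0027], 0.96)]
scene mate_mic_mid [([0.5755, -0.2695, 0.0993], 0.91)]
scene ink_bottle_mid [([0.5261, -0.0222, 0.0244], 0.67), ([0.5717, -0.2696, 0.0978], 0.26)]
scene binder_clip [([0.457, -0.0863, 0.0038], 0.72), ([0.4857, -0.0542, 0.0122], 0.57)]
scene decanter [([0.6505, -0.0219, -0.0003], 0.63)]
side mic_mid [([0.4819, -0.0565, 0.0127], 0.93), ([0.4523, 0.1337, 0.0096], 0.68)]
side mic_head [([0.5474, -0.1159, 0.013], 0.77), ([0.4534, 0.2176, 0.02], 0.57)]
side stand_empty [([0.5919, 0.2654, 0.0011], 0.82), ([0.5685, -0.2685, 0.0012], 0.63)]
side stand_empty_seat [([0.5846, 0.2611, 0.1041], 0.67)]
side stand_taken [([0.5686, -0.2694, 0.0005], 0.98)]
side mate_mic_mid [([0.5779, -0.2736, 0.1042], 0.85)]
side ink_bottle_mid [([0.5237, -0.0192, 0.0289], 0.63)]
side binder_clip [([0.4578, -0.0905, 0.0018], 0.7), ([0.568, -0.2664, -0.0011], 0.42)]
side decanter []
wrist mic_mid []
wrist mic_head []
wrist stand_empty []
wrist stand_empty_seat []
wrist stand_taken []
wrist mate_mic_mid []
wrist ink_bottle_mid []
wrist binder_clip []
1.45
```

View pics/scene0.png

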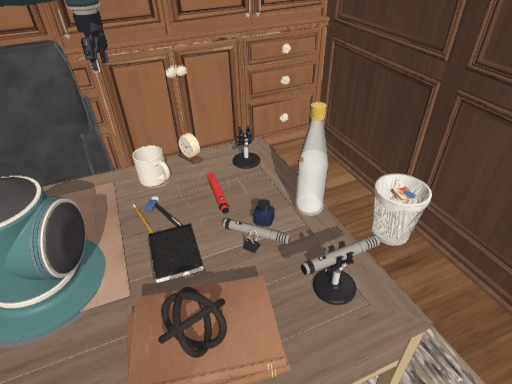

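View pics/side0.png

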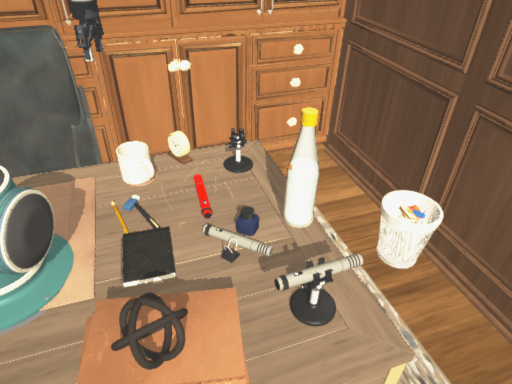

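```bash
python3 - <<'E'
from h import *
a=cv2.imread('pics/scene0.png');b=cv2.imread('pics/side0.png')
A=cv2.resize(a[120:175,215:285],None,fx=5.5,fy=5.5,interpolation=2);B=cv2.resize(b[120:175,205:275],None,fx=5.5,fy=5.5,interpolation=2)
C=cv2.resize(a[195:255,215:300],None,fx=4.5,fy=4.5,interpolation=2);
D=cv2.resize(a[230:305,295:385],None,fx=4.2,fy=4.2,interpolation=2)
o=np.zeros((600,800,3),np.uint8)
for im,x,y in((A,0,0),(B,400,0),(C,0,303),(D,400,303)):
    im=im[:600-y,:800-x]; h,w=im.shape[:2]; h=min(h,302 if y==0 else 297);w=min(w,398); o[y:y+h,x:x+w]=im[:h,:w]
cv2.imwrite('pics/z0.png',o)
np.set_printoptions(precision=3,suppress=True)
for f in('scene0','side0'):
    P,ok,p=pts(f)
    m=ok&(np.hypot(P[...,0]-.588,P[...,1]-.262)<.06)&(P[...,2]>.008)
    Q=P[m]
    for lo,hi in((.01,.06),(.06,.08),(.08,.1),(.1,.11),(.11,.125)):
        s=Q[(Q[:,2]>lo)&(Q[:,2]<=hi)]
        if len(s):print(f,lo,hi,len(s),s.min(0),s.max(0),s.mean(0))
    # foot
    s=P[ok&(np.hypot(P[...,0]-.588,P[...,1]-.262)<.06)&(P[...,2]<.02)&(p.max(-1)<60)]
    print('foot',len(s),s.min(0),s.max(0))
    m=ok&(np.hypot(P[...,0]-.4825,P[...,1]+.055)<.1)&(P[...,2]>.012)&(P[...,2]<.03)&(p.min(-1)>90)
    s=P[m];c=s.mean(0);w,v=np.linalg.eigh(np.cov(s[:,:2].T)); print('mic',len(s),c,v[:,1],np.degrees(np.arctan2(v[1,1],v[0,1])),np.ptp((s-c)[:,:2]@v[:,1]), ((s-c)[:,:2]@v[:,1]).min())
E
```

```text
scene0 0.01 0.06 200 [0.548 0.224 0.01 ] [0.619 0.299 0.059] [0.586 0.257 0.018]
scene0 0.06 0.08 66 [0.559 0.25  0.06 ] [0.603 0.27  0.079] [0.581 0.257 0.071]
scene0 0.08 0.1 98 [0.563 0.241 0.081] [0.608 0.28  0.1  ] [0.586 0.257 0.089]
scene0 0.1 0.11 44 [0.568 0.245 0.1  ] [0.608 0.281 0.11 ] [0.589 0.261 0.106]
scene0 0.11 0.125 28 [0.568 0.243 0.11 ] [0.608 0.282 0.116] [0.589 0.267 0.113]
foot 299 [0.544 0.218 0.003] [0.631 0.301 0.016]
mic 488 [ 0.484 -0.065  0.02 ] [-0.716  0.698] 135.76049225546782 0.17037060452907216 -0.07980361364718865
side0 0.01 0.06 222 [0.547 0.222 0.01 ] [0.623 0.295 0.06 ] [0.585 0.257 0.019]
side0 0.06 0.08 71 [0.557 0.248 0.061] [0.603 0.271 0.08 ] [0.579 0.257 0.071]
side0 0.08 0.1 111 [0.563 0.242 0.08 ] [0.608 0.282 0.1  ] [0.584 0.256 0.089]
side0 0.1 0.11 51 [0.567 0.245 0.101] [0.606 0.278 0.109] [0.586 0.26  0.105]
side0 0.11 0.125 34 [0.566 0.241 0.11 ] [0.606 0.282 0.116] [0.585 0.266 0.113]
foot 10 [0.567 0.26  0.009] [0.585 0.295 0.016]
mic 614 [ 0.483 -0.068  0.02 ] [-0.721  0.693] 136.1469573785707 0.1709970691762156 -0.07809992407609946
```

View pics/z0.png

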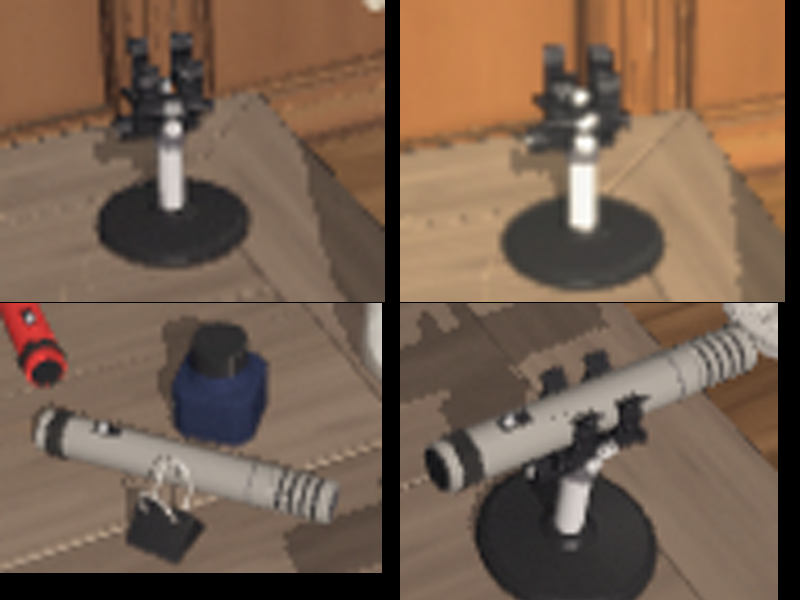

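```bash
cat >> h.py <<'E'
from scipy.spatial.transform import Rotation as Ro
np.set_printoptions(precision=4,suppress=True)
def cur():
    s=ctrl.get_state(); return np.array(s['tool_pos']),Ro.from_euler('xyz',s['eef_rot'],degrees=True),s
def down(jawdeg):  # tool x = -z, tool y = horizontal dir jawdeg
    a=np.radians(jawdeg);x=np.array([0,0,-1.]);y=np.array([np.cos(a),np.sin(a),0]);return Ro.from_matrix(np.stack([x,y,np.cross(x,y)],1))
def todo(p,R):
    p0,R0,s=cur(); 
    d=R0.inv().apply(np.array(p)-p0); w=(R0.inv()*R).as_rotvec()
    print('tool shift',d,'rotvec',w,'min rows',max(np.abs(d).max()/.05,np.linalg.norm(w)/.149))
E
python3 - <<'E'
from h import *
p,R,s=cur();print(p,R.as_matrix(),s['q'])
c=ctrl.get_calibration('wrist');C=-c['R'].T@c['t'];print('cam',C,R.inv().apply(C-p),'axis',R.inv().apply(c['R'][2]),c['camera_matrix'])
for j in(-90,90,46,-134):
  todo([.5,.25,.3],down(j))
E
```

```text
[0.2389 0.6313 0.2503] [[-0.      0.354   0.9353]
 [-0.      0.9353 -0.354 ]
 [-1.     -0.      0.    ]] [67.1038  6.6483 82.5968 -0.0001 90.7566 -2.167 ]
cam [0.1631 0.6597 0.3737] [-0.1234 -0.0003 -0.081 ] axis [ 0.948  -0.0005  0.3182] [[308.3892   0.     254.4674]
 [  0.     308.3892 187.2753]
 [  0.       0.       1.    ]]
tool shift [-0.0497 -0.2642  0.3791] rotvec [2.7798 0.     0.    ] min rows 18.656375397668487
tool shift [-0.0497 -0.2642  0.3791] rotvec [-0.3618 -0.      0.    ] min rows 7.58239314514056
tool shift [-0.0497 -0.2642  0.3791] rotvec [0.4062 0.     0.    ] min rows 7.58239314514056
tool shift [-0.0497 -0.2642  0.3791] rotvec [-2.7354 -0.      0.    ] min rows 18.358661088103375
```

View pics/wrist0.png

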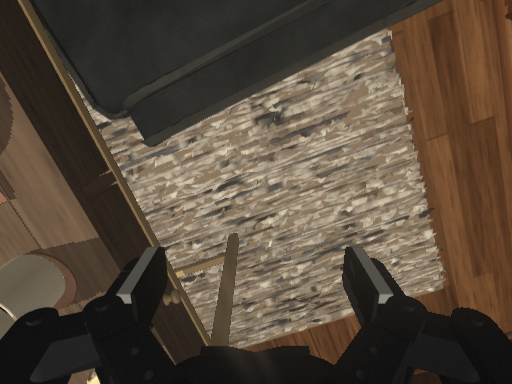

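```bash
python3 - <<'E'
from h import *
todo([.54,.262,.35],down(90))
E
```

```text
tool shift [-0.0997 -0.2388  0.4123] rotvec [-0.3618 -0.      0.    ] min rows 8.245657321894434
```

>>> arm_command --pt "-0.025 -0.03 0.05 0 0 0 1" --pt "-0.025 -0.03 0.05 0 0 0 1" --pt "-0.025 -0.03 0.05 0 0 0 1" --pt "-0.025 -0.03 0.05 0 0 0 1" --pt "0 -0.03 0.05 0 0 0 1" --pt "0 -0.03 0.05 0 0 0 1" --pt "0 -0.03 0.05 0 0 0 1" --pt "0 -0.03 0.05 0 0 0 1"

```text
clock: 2.25
tool_pos: [0.4777, 0.3283, 0.3294]
eef_rot: [52.1, 90.0, 31.3]
force: [0.7, 0.8, -0.1]
opening: 0.0853
```

>>> arm_command --pt "0 0 0 -0.12 0 0 1" --pt "0 0 0 -0.12 0 0 1" --pt "0 0 0 -0.12 0 0 1" --pt "0 0 0 0 0 0 1" --pt "0 0 0 0 0 0 1"

```text
clock: 2.75
tool_pos: [0.4768, 0.3301, 0.3292]
eef_rot: [18.6, 90.0, 18.3]
force: [0.3, 1.0, -0.2]
opening: 0.0852
```

```bash
python3 - <<'E'
from h import *
print(cur()[2])
snap('wrist','w1')
for l in ['stand_empty','stand_empty_seat']:
    print(l,[(np.round(r['xyz'],4).tolist(),round(r['conf'],2)) for r in ctrl.spot_point('wrist',l)])
P,ok,p=pts('w1')
m=ok&(np.hypot(P[...,0]-.588,P[...,1]-.262)<.06)&(P[...,2]>.008)
Q=P[m]
for lo,hi in((.006,.014),(.06,.08),(.08,.1),(.1,.11),(.11,.113),(.113,.125)):
        s=Q[(Q[:,2]>lo)&(Q[:,2]<=hi)]
        if len(s):print(lo,hi,len(s),s.min(0),s.max(0),s.mean(0))
        if lo>=.1:
          for sg in(1,-1):
            a=s[(s[:,1]-.262)*sg>0]
            if len(a)>4: print(sg,a.min(0),a.max(0),cv2.minAreaRect((a[:,:2]*1000).astype(np.float32)))
E
```

```text
{'clock': 2.75, 'q': array([ 32.1786,  -5.7715,  87.8473,  -0.0013,  97.9191, -57.5136]), 'joint_vel': array([ 0.1661,  0.0884, -0.0406,  0.0361,  0.0574,  0.3221]), 'joint_torque': array([ -0.2553, -55.104 , -63.7004,  -0.0062,  -0.0002,  -0.5158]), 'tool_pos': array([0.4768, 0.3301, 0.3292]), 'eef_rot': array([18.5969, 89.9947, 18.2889]), 'force': array([ 0.2907,  0.9869, -0.1784]), 'torque': array([0.0495, 0.0238, 0.0121]), 'opening': 0.08515915206923266}
stand_empty [([0.5946, 0.2627, 0.0018], 0.82)]
stand_empty_seat [([0.5892, 0.2633, 0.0958], 0.76)]
0.006 0.014 1495 [0.547  0.2197 0.008 ] [0.6305 0.3062 0.014 ] [0.581  0.2662 0.0105]
0.06 0.08 124 [0.5595 0.2577 0.0651] [0.5719 0.2734 0.0798] [0.565  0.2668 0.0745]
0.08 0.1 625 [0.5641 0.2451 0.08  ] [0.6141 0.2824 0.0998] [0.5857 0.2634 0.0876]
0.1 0.11 76 [0.5694 0.2477 0.1002] [0.6054 0.2793 0.1099] [0.5865 0.2632 0.1069]
1 [0.5733 0.2709 0.1002] [0.6054 0.2793 0.1099] ((589.4137573242188, 274.85589599609375), (4.920565128326416, 32.86534881591797), 81.62898254394531)
-1 [0.5694 0.2477 0.1003] [0.6053 0.2555 0.1099] ((587.2606811523438, 251.08941650390625), (5.055691719055176, 35.89068603515625), 81.6321792602539)
0.11 0.113 92 [0.5695 0.2462 0.11  ] [0.608  0.2803 0.113 ] [0.5883 0.2611 0.1116]
1 [0.5734 0.271  0.1101] [0.608  0.2803 0.113 ] ((590.5530395507812, 274.325927734375), (5.098717212677002, 34.941123962402344), 78.36978149414062)
-1 [0.5695 0.2462 0.11  ] [0.6046 0.2556 0.113 ] ((587.145263671875, 250.992919921875), (5.963543891906738, 35.55305480957031), 83.70063018798828)
0.113 0.125 115 [0.5704 0.2444 0.113 ] [0.6102 0.2821 0.1168] [0.589  0.2634 0.1147]
1 [0.5731 0.2737 0.113 ] [0.6102 0.2821 0.1168] ((591.5849609375, 278.0808410644531), (3.9933922290802, 37.6629753112793), 81.60075378417969)
-1 [0.5704 0.2444 0.113 ] [0.6045 0.2524 0.1164] ((587.2933349609375, 247.77297973632812), (4.385194778442383, 34.395687103271484), 81.62272644042969)
```

View pics/w1.png

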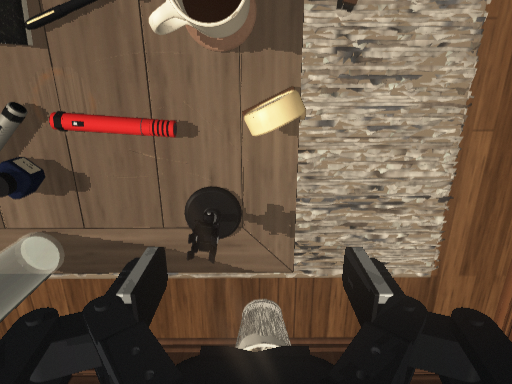

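```bash
python3 - <<'E'
from h import *
todo([.45,-.022,.25],down(46))
E
```

```text
tool shift [ 0.0792 -0.3523 -0.0254] rotvec [ 0.7641  0.0001 -0.0001] min rows 7.045997453365758
```

>>> arm_command --pt "0 -0.044 -0.003 0 0 0 1" --pt "0.01 -0.044 -0.003 0 0 0 1" --pt "0.01 -0.044 -0.003 0 0 0 1" --pt "0.01 -0.044 -0.003 0 0 0 1" --pt "0.01 -0.044 -0.003 0 0 0 1" --pt "0.01 -0.044 -0.003 0 0 0 1" --pt "0.01 -0.044 -0.003 0 0 0 1" --pt "0.01 -0.044 -0.003 0 0 0 1"

```text
clock: 3.7
tool_pos: [0.4517, -0.0234, 0.259]
eef_rot: [-5.4, 90.0, -5.6]
force: [0.3, -0.2, 0.0]
opening: 0.0853
```

>>> arm_command --pt "0 0 0 0.13 0 0 0.6" --pt "0 0 0 0.13 0 0 0.6" --pt "0 0 0 0.13 0 0 0.6" --pt "0 0 0 0.13 0 0 0.6" --pt "0 0 0 0.13 0 0 0.6" --pt "0 0 0 0.11 0 0 0.6" --pt "0 0 0 0 0 0 0.6" --pt "0 0 0 0 0 0 0.6"

```text
clock: 4.5
tool_pos: [0.4522, -0.0218, 0.2591]
eef_rot: [41.4, 90.0, -2.1]
force: [-0.0, -0.8, -0.8]
opening: 0.0515
```

```bash
python3 - <<'E'
from h import *
s=cur()[2];print(s['clock'],s['tool_pos'],s['eef_rot'],s['opening'],s['q'])
snap('wrist','w2')
for l in ['mic_mid','mic_head','ink_bottle_mid','binder_clip']:
    print(l,[(np.round(r['xyz'],4).tolist(),round(r['conf'],2)) for r in ctrl.spot_point('wrist',l)])
np.save('pics/m2.npy',ctrl.trace('wrist','mic_mid')[0]['mask'])
E
```

```text
4.5 [ 0.4522 -0.0218  0.2591] [41.4256 89.996  -2.0664] 0.05145104464354875 [ -5.9848 -22.0674 107.686    0.0003  94.3774 -52.4928]
mic_mid [([0.4828, -0.0564, 0.0086], 0.73), ([0.4497, 0.1361, 0.0092], 0.6)]
mic_head [([0.4535, 0.2154, 0.0107], 0.56)]
ink_bottle_mid [([0.5207, -0.0198, 0.0297], 0.74)]
binder_clip [([0.4617, -0.088, -0.0011], 0.96)]
```

View pics/w2.png

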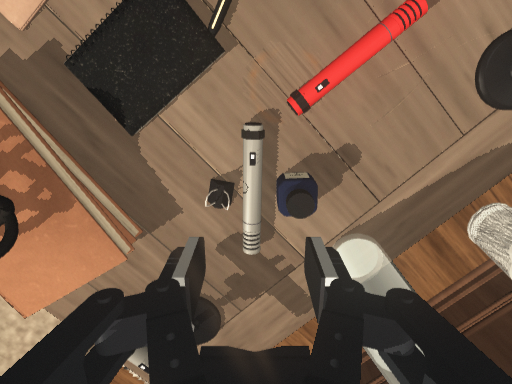

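```bash
python3 - <<'E'
from h import *
P,ok,p=pts('w2'); m=np.load('pics/m2.npy')
v,u=np.nonzero(m);print(u.min(),u.max(),v.min(),v.max(),m.sum())
s=P[m&ok&(P[...,2]>.008)&(P[...,2]<.03)]
d=np.array([.72,-.694]);
for i in range(4):
    c=s[:,:2].mean(0); w,V=np.linalg.eigh(np.cov(s[:,:2].T)); d=V[:,1]*np.sign(V[0,1]); a=(s[:,:2]-c)@d; n=np.array([-d[1],d[0]]); b=(s[:,:2]-c)@n
    s=s[np.abs(b)<.016]
ma=(np.percentile(a,.2)+np.percentile(a,99.8))/2
print('yaw',np.degrees(np.arctan2(d[1],d[0])),'len',np.ptp(a),'mid',c+d*ma,'lat',np.percentile(b,[1,50,99]),'z',np.percentile(s[:,2],[50,95]))
for lo in np.arange(-.08,.08,.02):
    q=b[(a-ma>lo)&(a-ma<lo+.02)];print(round(lo,2),np.percentile(q,[2,98]),q.size)
mid=c+d*(ma)
for x,y,nm in((.5205,-.02,'ink'),(.46,-.088,'clip')):
    print(nm,(np.array([x,y])-mid)@d,(np.array([x,y])-mid)@n)
E
```

```text
287 427 0 114 3605
yaw 85.41125841947037 len 0.17004197925671047 mid [0.448  0.1308] lat [-0.0125  0.0003  0.0107] z [0.0219 0.0245]
-0.08 [-0.0139  0.011 ] 402
-0.06 [-0.0113  0.01  ] 383
-0.04 [-0.012   0.0102] 401
-0.02 [-0.0116  0.0101] 411
0.0 [-0.0117  0.0106] 435
0.02 [-0.0115  0.0106] 447
0.04 [-0.0116  0.0107] 459
0.06 [-0.0113  0.0104] 457
ink -0.14456178982470594 -0.08438306052638603
clip -0.21718400893363027 -0.029517194163998423
```

Mask was of the red look-alike; select the grey one by position.

```bash
python3 - <<'E'
from h import *
P,ok,p=pts('w2'); 
v,u=np.mgrid[:384,:512]; m=(u>238)&(u<268)&(v>115)&(v<262)
s=P[m&ok&(P[...,2]>.008)&(P[...,2]<.03)]
for i in range(6):
    c=s[:,:2].mean(0); w,V=np.linalg.eigh(np.cov(s[:,:2].T)); d=V[:,1]*np.sign(V[0,1]); a=(s[:,:2]-c)@d; n=np.array([-d[1],d[0]]); b=(s[:,:2]-c)@n
    k=np.abs(b)<.0145
    ma=(np.percentile(a,.2)+np.percentile(a,99.8))/2; mid=c+d*ma
    s=s[k]
print('yaw',np.degrees(np.arctan2(d[1],d[0])),'len',np.ptp(a),'mid',mid,'lat',np.percentile(b,[1,50,99]),'z',np.percentile(s[:,2],[50,95]))
for lo in np.arange(-.08,.08,.02):
    q=b[(a-ma>lo)&(a-ma<lo+.02)];print(round(lo,2),np.percentile(q,[2,98]),q.size)
for x,y,nm in((.5205,-.02,'ink'),(.46,-.088,'clip')):
    print(nm,(np.array([x,y])-mid)@d,(np.array([x,y])-mid)@n)
q=P[ok&(P[...,2]>.03)&(P[...,2]<.07)&(np.hypot(P[...,0]-mid[0],P[...,1]-mid[1])<.1)][:,:2]-mid
A=q@d;B=q@n
for sg in(1,-1):
    kk=(B*sg>0.0);print('obst',sg,A[kk].min(),A[kk].max(),np.abs(B[kk]).min())
G=mid-.043*d; jaw=np.degrees(np.arctan2(n[1],n[0]));print(G,jaw)
todo([G[0],G[1],.022],down(jaw))
E
```

```text
yaw -44.37446226658608 len 0.17048404133456815 mid [ 0.4846 -0.0571] lat [-0.0115 -0.0001  0.0118] z [0.0221 0.0246]
-0.08 [-0.0127  0.0131] 365
-0.06 [-0.0115  0.0117] 326
-0.04 [-0.0114  0.0109] 301
-0.02 [-0.0113  0.0113] 292
0.0 [-0.0112  0.0117] 276
0.02 [-0.0111  0.0109] 259
0.04 [-0.011   0.0113] 248
0.06 [-0.011   0.0116] 233
ink -0.00030808776321148215 0.05157936218465912
clip 0.004002899979936216 -0.03933634264502596
obst 1 -0.023409489367462653 0.02615581531798302 0.031205460800420564
obst -1 -0.0050200353393988996 0.017729846272062835 0.026910943711118587
[ 0.4539 -0.027 ] 45.62553773341393
tool shift [ 0.2371 -0.0026  0.0048] rotvec [0.0135 0.     0.    ] min rows 4.742510145827353
```

>>> arm_command --pt "0.04 -0.0026 0.0018 0.0135 0 0 0.47" --pt "0.045 0 0 0 0 0 0.47" --pt "0.045 0 0 0 0 0 0.47" --pt "0.04 0 0 0 0 0 0.47" --pt "0.03 0 0 0 0 0 0.47" --pt "0 0 0 0 0 0 0.47" --force 70

```text
clock: 5.4
tool_pos: [0.4496, -0.0247, 0.0554]
eef_rot: [-142.2, 89.6, 173.4]
force: [0.9, -1.3, 0.5]
opening: 0.0398
```

```bash
python3 - <<'E'
from h import *
todo([.4517,-.0249,.022],down(45.6)); snap('wrist','w3');print(cur()[2]['force'])
E
```

```text
tool shift [0.0334 0.0014 0.0018] rotvec [ 0.0001 -0.0049  0.0038] min rows 0.6679654972254658
[-0.2301 -0.3509  0.3555]
```

View pics/w3.png

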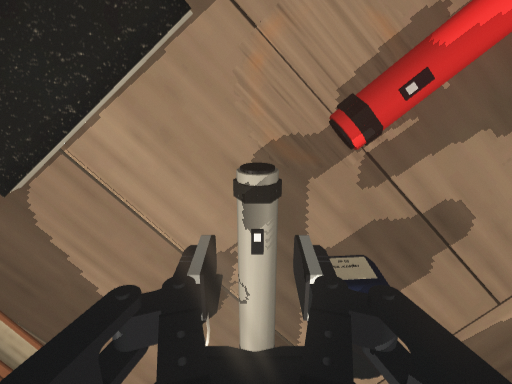

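>>> arm_command --pt "0.018 0.0014 0.001 0 -0.005 0.004 0.47" --pt "0.0155 0 0 0 0 0 0.47" --pt "0 0 0 0 0 0 0.47"

```text
clock: 5.75
tool_pos: [0.4537, -0.0247, 0.0262]
eef_rot: [38.3, 89.6, -6.1]
force: [-0.6, -0.7, 0.9]
opening: 0.0402
```

>>> arm_command --pt "0 0 0 0 0 0 0" --pt "0 0 0 0 0 0 0" --pt "0 0 0 0 0 0 0" --pt "0 0 0 0 0 0 0" --pt "0 0 0 0 0 0 0" --force 80

```text
clock: 6.25
tool_pos: [0.4547, -0.0247, 0.028]
eef_rot: [39.5, 89.5, -4.9]
force: [-1.3, 0.5, 6.7]
opening: 0.0208
```

```bash
python3 - <<'E'
from h import *
s=cur()[2];print(s);snap('wrist','w4')
E
```

```text
{'clock': 6.25, 'q': array([ -6.3315, -13.0675, 122.8712,   0.0143,  69.664 , -51.9176]), 'joint_vel': array([ 0.0421,  0.031 ,  0.0206, -0.1256, -0.1909,  0.059 ]), 'joint_torque': array([ -0.1844, -34.6484, -54.0138,  -0.1646,  -0.4456,  -0.0661]), 'tool_pos': array([ 0.4547, -0.0247,  0.028 ]), 'eef_rot': array([39.5351, 89.4675, -4.8837]), 'force': array([-1.2815,  0.4695,  6.7264]), 'torque': array([ 0.1668,  0.1904, -0.0707]), 'opening': 0.0207840901046966}
```

View pics/w4.png

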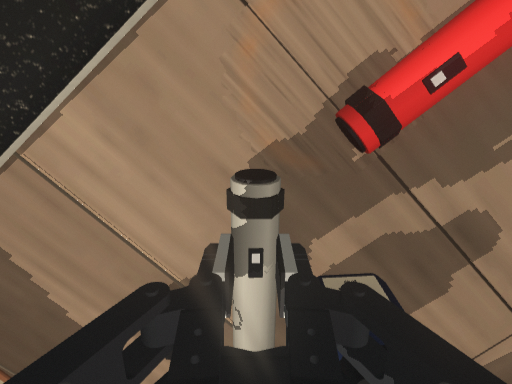

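>>> arm_command --pt "-0.01 0 0 0 0 0 0" --pt "-0.015 0 0 0 0 0 0" --pt "-0.015 0 0 0 0 0 0" --pt "0 0 0 0 0 0 0" --pt "0 0 0 0 0 0 0"

```text
clock: 6.8
tool_pos: [0.4535, -0.0247, 0.0662]
eef_rot: [38.8, 89.6, -5.6]
force: [0.5, 0.4, -2.7]
opening: 0.0209
```

```bash
python3 - <<'E'
from h import *
s=cur()[2];print(s);snap('wrist','w5');snap('side','s5')
a=cv2.imread('pics/w5.png');b=cv2.imread('pics/s5.png')
cv2.imwrite('pics/z5.png',np.hstack([cv2.resize(a,(400,300)),cv2.resize(b[180:270,180:300],(400,300),interpolation=2)]))
E
```

```text
{'clock': 6.8, 'q': array([ -6.336 , -15.7877, 121.1759,   0.0059,  74.177 , -51.9156]), 'joint_vel': array([ 0.0599,  0.8178,  0.9662,  0.0047, -0.3103,  0.1629]), 'joint_torque': array([  0.0081, -37.8856, -61.4671,  -0.0298,   0.0383,  -0.0014]), 'tool_pos': array([ 0.4535, -0.0247,  0.0662]), 'eef_rot': array([38.8331, 89.5651, -5.5889]), 'force': array([ 0.5177,  0.3672, -2.6606]), 'torque': array([0.047 , 0.0593, 0.0029]), 'opening': 0.02093805628074577}
```

View pics/z5.png

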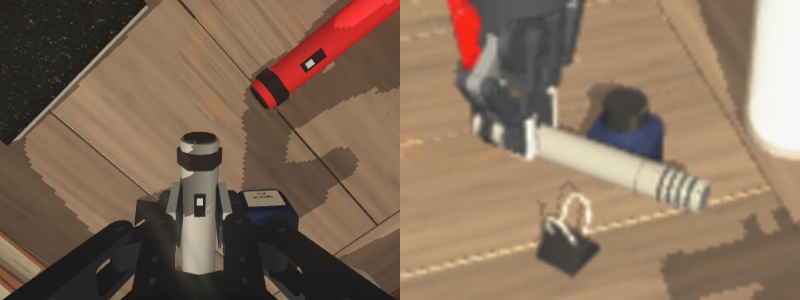

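>>> arm_command --pt "-0.03 0 0 0 0 0 0" --pt "-0.035 0 0 0 0 0 0" --pt "-0.035 0 0 0 0 0 0" --pt "-0.03 0 0 0 0 0 0" --pt "-0.02 0 0 0 0 0 0" --pt "0 0 0 0 0 0 0"

```text
clock: 7.5
tool_pos: [0.453, -0.0246, 0.2177]
eef_rot: [38.3, 89.5, -6.1]
force: [0.0, 0.1, -1.7]
opening: 0.0209
```

```bash
cat >> h.py <<'E'
def fitmic(name,f,shaft=True):
    """fit held mic: returns axis pts in world via cylinder fit to grey points near the tool"""
    snap(name,f); P,ok,p=pts(f); p0,R0,s=cur()
    L=np.array([R0.inv().apply(q) for q in [0]]) if 0 else None
    Q=R0.inv().apply((P.reshape(-1,3)-p0)).reshape(P.shape)
    pp=p.astype(int); grey=(pp.min(-1)>70)&(pp.max(-1)-pp.min(-1)<40)
    m=ok&(np.abs(Q[...,1])<.03)&(Q[...,0]>-.05)&(Q[...,0]<.06)&(Q[...,2]>-.06)&(Q[...,2]<.16)
    return Q[m],Q[m&grey]
def cyl(q,r=.012):
    from scipy.optimize import least_squares
    # axis: x=a+b z, y=c+d z in tool frame
    def f(t):
        dz=np.array([t[1],t[3],1]);dz/=np.linalg.norm(dz); o=q-np.array([t[0],t[2],0]); 
        return np.linalg.norm(o-np.outer(o@dz,dz),axis=1)-r
    t=least_squares(f,[.01,0,0,0],loss='soft_l1',f_scale=.001)
    return t.x,np.median(np.abs(f(t.x)))
E
python3 - <<'E'
from h import *
s=cur()[2];print(s['clock'],s['tool_pos'],s['eef_rot'],s['force'])
for n in('scene','side'):
    a,g=fitmic(n,n[:2]+'6'); g=g[(g[:,2]>.02)&(g[:,2]<.14)]
    t,e=cyl(g); print(n,len(g),t,e,'head z',np.percentile(g[:,2],[99,99.8,100]))
    k=a[(a[:,2]>.1)];print(np.percentile(k[:,2],[99,100]), 'tilt deg',np.degrees(t[1]),np.degrees(t[3]))
E
```

```text
7.5 [ 0.453  -0.0246  0.2177] [38.3179 89.4548 -6.1044] [ 0.019   0.1157 -1.6935]
scene 557 [ 0.0143  0.0145  0.0009 -0.0098] 0.0006509088066020546 head z [0.1297 0.1299 0.13  ]
[0.1299 0.13  ] tilt deg 0.8304811365223669 -0.5598391282497098
side 609 [ 0.0149  0.0149 -0.0014 -0.0007] 0.0006243945347882487 head z [0.129  0.1293 0.1298]
[0.1293 0.1298] tilt deg 0.8519042818297012 -0.03984014503648003
```

```bash
cat >> h.py <<'E'
def place_pose(mid,yaw,lx=.0153,lz=.045,dt=(.0147,-.003)):
    # world R with mic dir level at yaw
    y=np.radians(yaw); d=np.array([np.cos(y),np.sin(y),0]); 
    m=np.array([dt[0],dt[1],1]);m/=np.linalg.norm(m)
    # mic frame in tool: z'=m, x' = tool x orthogonalised
    xx=np.array([1,0,0])-m[0]*m;xx/=np.linalg.norm(xx); T=np.stack([xx,np.cross(m,xx),m],1)
    dn=np.array([0,0,-1.]); W=np.stack([dn,np.cross(d,dn),d],1)
    R=Ro.from_matrix(W@T.T); p=np.array(mid)-R.apply([lx,0,lz]); return p,R
E
python3 - <<'E'
from h import *
p,R=place_pose([.589,.263,.16],-8.3)
p0,R0,_=cur();print(p,R.as_matrix()); todo(p,R); print('mic world',R0.apply([.0147,-.003,1]), R0.inv().apply([0,.29,0]))
E
```

```text
[0.5442 0.2694 0.1746] [[ 0.0145  0.1414  0.9898]
 [-0.0021  0.99   -0.1414]
 [-0.9999 -0.      0.0147]]
tool shift [ 0.0401  0.2743 -0.1401] rotvec [-0.6334 -0.0091  0.0027] min rows 5.4850440531741045
mic world [ 0.7122 -0.7021 -0.0105] [-0.0001  0.2071 -0.203 ]
```

>>> arm_command --pt "0 0.026 -0.0254 0 0 0 0" --pt "0 0.026 -0.0254 0 0 0 0" --pt "0 0.026 -0.0254 0 0 0 0" --pt "0 0.026 -0.0254 0 0 0 0" --pt "0 0.026 -0.0254 0 0 0 0" --pt "0 0.026 -0.0254 0 0 0 0" --pt "0 0.026 -0.0254 0 0 0 0" --pt "0 0.026 -0.0254 0 0 0 0"

```text
clock: 8.4
tool_pos: [0.452, 0.2676, 0.2132]
eef_rot: [19.1, 89.7, -25.3]
force: [0.9, -0.7, -1.9]
opening: 0.0209
```

>>> arm_command --pt "0 0 0 -0.1 0 0 0" --pt "0 0 0 -0.1 0 0 0" --pt "0 0 0 -0.1 0 0 0" --pt "0 0 0 -0.1 0 0 0" --pt "0 0 0 -0.1 0 0 0" --pt "0 0 0 -0.1 0 0 0" --pt "0 0 0 -0.033 -0.009 0.003 0" --pt "0 0 0 0 0 0 0"

```text
clock: 9.2
tool_pos: [0.4523, 0.266, 0.2133]
eef_rot: [6.6, 89.2, -1.6]
force: [-1.2, -0.0, -2.3]
opening: 0.0208
```

```bash
python3 - <<'E'
from h import *
p,R=place_pose([.589,.263,.16],-8.3)
todo(p,R);print(cur()[2]['q'])
E
```

```text
tool shift [0.0399 0.0163 0.09  ] rotvec [ 0.0001 -0.0013 -0.0016] min rows 1.800873987741793
[ 27.8718 -12.0657 104.0798  -0.3803  87.3124 -53.9912]
```

>>> arm_command --pt "0 0.0043 0.022 0 0 0 0" --pt "0 0.004 0.023 0 0 0 0" --pt "0 0.004 0.023 0 0 0 0" --pt "0.01 0.004 0.022 0 0 0 0" --pt "0.015 0 0 0 -0.0013 -0.0016 0" --pt "0.015 0 0 0 0 0 0" --pt "0 0 0 0 0 0 0"

```text
clock: 9.9
tool_pos: [0.5432, 0.2692, 0.1733]
eef_rot: [-4.3, 89.3, -12.4]
force: [-0.2, 0.1, -1.3]
opening: 0.0205
```

```bash
python3 - <<'E'
from h import *
p,R=place_pose([.589,.263,.16],-8.3)
todo(p,R);p0,R0,s=cur()
for n in('scene','side'):
    a,g=fitmic(n,n[:2]+'7'); g=g[(g[:,2]>.02)&(g[:,2]<.14)&(g[:,0]<.03)]
    t,e=cyl(g); hz=np.percentile(g[:,2],99.8);mz=hz-.085
    print(n,len(g),t,e,'head z',hz,'mid world',p0+R0.apply([t[0]+t[1]*mz,t[2]+t[3]*mz,mz]),'dir',R0.apply([t[1],t[3],1]))
    print(ctrl.spot_point(n,'stand_empty_seat'),ctrl.spot_point(n,'mic_mid'))
snap('wrist','w7')
A=cv2.imread('pics/sc7.png')[80:190,190:330];B=cv2.imread('pics/si7.png')[80:190,170:310]
cv2.imwrite('pics/z7.png',np.hstack([cv2.resize(A,(400,314),interpolation=2),cv2.resize(B,(400,314),interpolation=2)]))
E
```

```text
tool shift [-0.0013  0.0004  0.001 ] rotvec [-0.0008 -0.0021  0.0009] min rows 0.026001796277946854
scene 283 [ 0.0181  0.0165 -0.0003 -0.0031] 0.0010050134183895321 head z 0.12908330593947004 mid world [0.587  0.2624 0.155 ] dir [ 0.9895 -0.1453 -0.004 ]
[{'xyz': [0.5891, 0.2655, 0.1019], 'conf': 0.93}, {'xyz': [0.5743, -0.2733, 0.1004], 'conf': 0.46}] [{'xyz': [0.5872, 0.2648, 0.1583], 'conf': 0.92}, {'xyz': [0.4471, 0.136, 0.0126], 'conf': 0.74}]
side 287 [ 0.0166  0.0175 -0.0009  0.001 ] 0.001039695839175991 head z 0.12487188129654604 mid world [0.5828 0.2626 0.1565] dir [ 0.9901 -0.1412 -0.005 ]
[{'xyz': [0.5859, 0.2589, 0.1031], 'conf': 0.84}, {'xyz': [0.5704, -0.2692, 0.0013], 'conf': 0.48}] [{'xyz': [0.4504, 0.1335, 0.0095], 'conf': 0.79}, {'xyz': [0.5901, 0.2641, 0.1612], 'conf': 0.58}, {'xyz': [0.4574, -0.0916, -0.0008], 'conf': 0.57}, {'xyz': [0.6574, -0.0255, -0.0023], 'conf': 0.3}]
```

View pics/z7.png

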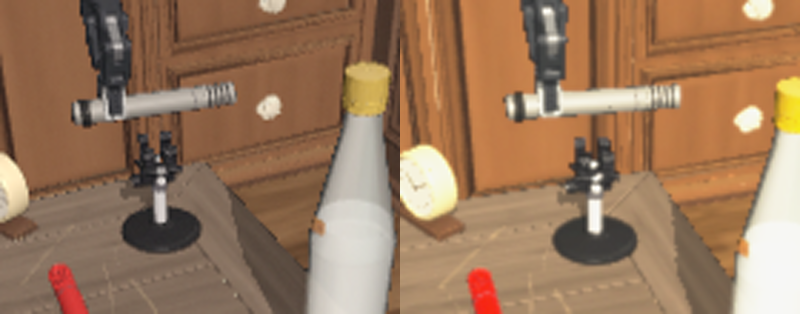

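>>> arm_command --pt "0.01 0.0004 0.001 0 -0.004 0.001 0" --pt "0.012 0 0 0 0 0 0" --pt "0.01 0 0 0 0 0 0" --pt "0 0 0 0 0 0 0" --pt "0 0 0 0 0 0 0"

```text
clock: 10.75
tool_pos: [0.5464, 0.2698, 0.1444]
eef_rot: [5.9, 88.8, -2.3]
force: [-0.2, -0.0, -2.1]
opening: 0.0205
```

```bash
python3 - <<'E'
from h import *
p,R=place_pose([.589,.263,.116],-8.3)
todo(p,R);print(cur()[2]['force'])
E
```

```text
tool shift [ 0.0138 -0.0007 -0.0023] rotvec [-0.0005  0.0053 -0.0021] min rows 0.2752960538367545
[-0.2141 -0.0266 -2.1469]
```

>>> arm_command --pt "0.005 -0.0004 -0.0015 0 0.002 -0.001 0" --pt "0.003 0 0 0 0 0 0" --pt "0 0 0 0 0 0 0" --pt "0 0 0 0 0 0 0"

```text
clock: 11.15
tool_pos: [0.5451, 0.2697, 0.1369]
eef_rot: [4.8, 88.9, -3.4]
force: [-1.1, 0.6, -1.1]
opening: 0.0208
```

```bash
python3 - <<'E'
from h import *
p,R=place_pose([.589,.263,.116],-8.3)
todo(p,R);p0,R0,s=cur();print(s['force'])
for n in('scene','side'):
    a,g=fitmic(n,n[:2]+'8'); g=g[(g[:,2]>.02)&(g[:,2]<.14)&(g[:,0]<.03)]
    t,e=cyl(g); hz=np.percentile(g[:,2],99.8);mz=hz-.085
    print(n,len(g),t,e,'head z',hz,'mid world',p0+R0.apply([t[0]+t[1]*mz,t[2]+t[3]*mz,mz]),'dir',R0.apply([t[1],t[3],1]))
A=cv2.imread('pics/sc8.png')[80:190,190:330];B=cv2.imread('pics/si8.png')[80:190,170:310]
cv2.imwrite('pics/z8.png',np.hstack([cv2.resize(A,(400,314),interpolation=2),cv2.resize(B,(400,314),interpolation=2)]))
E
```

```text
tool shift [ 0.0063 -0.0004 -0.0009] rotvec [-0.0004  0.0041 -0.0016] min rows 0.12517650569542715
[-1.1257  0.5628 -1.1404]
scene 262 [ 0.0164  0.0185  0.0004 -0.0094] 0.0009794087418690837 head z 0.1280166097241926 mid world [0.588  0.2636 0.1205] dir [ 0.9887 -0.1511  0.0003]
side 286 [ 0.0174 -0.0001 -0.0009 -0.0015] 0.0011417824240501466 head z 0.12591107245183553 mid world [0.5858 0.2629 0.1203] dir [ 0.9895 -0.1433  0.0189]
```

View pics/z8.png

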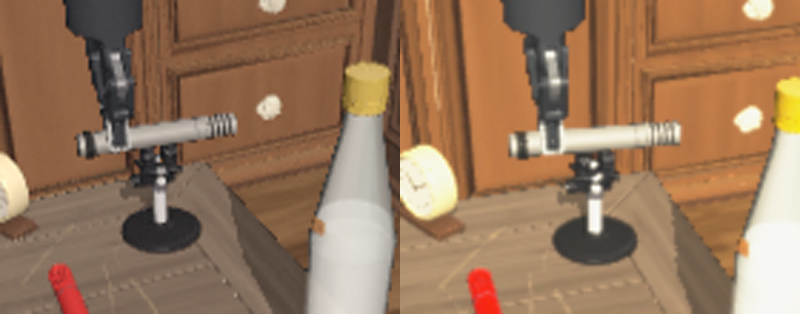

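>>> arm_command --pt "0.002 0 0 0 0 0 0" --pt "0.002 0 0 0 0 0 0" --pt "0 0 0 0 0 0 0" --pt "0 0 0 0 0 0 0"

```text
clock: 11.65
tool_pos: [0.5451, 0.2697, 0.1328]
eef_rot: [4.5, 88.9, -3.7]
force: [-0.2, -0.2, -1.3]
opening: 0.0209
```

>>> arm_command --pt "0.0015 0 0 0 0 0 0" --pt "0 0 0 0 0 0 0" --pt "0 0 0 0 0 0 0"

```text
clock: 11.95
tool_pos: [0.5453, 0.2698, 0.1317]
eef_rot: [5.8, 88.9, -2.3]
force: [0.5, 2.0, 1.5]
opening: 0.0207
```

>>> arm_command --pt "0 0 0 0 0 0 0.3" --pt "0 0 0 0 0 0 0.4" --pt "0 0 0 0 0 0 0.55" --pt "0 0 0 0 0 0 0.55" --pt "0 0 0 0 0 0 0.55"

```text
clock: 12.45
tool_pos: [0.5452, 0.2696, 0.1313]
eef_rot: [4.2, 88.9, -4.0]
force: [0.4, 0.8, 1.0]
opening: 0.047
```

```bash
python3 - <<'E'
from h import *
p0,R0,s=cur();print(s['force'],s['opening'])
for n in('scene','side'):
    a,g=fitmic(n,n[:2]+'9'); g=g[(g[:,2]>.02)&(g[:,2]<.14)&(g[:,0]<.03)]
    t,e=cyl(g); hz=np.percentile(g[:,2],99.8);mz=hz-.085
    print(n,len(g),t,e,'head z',hz,'mid world',p0+R0.apply([t[0]+t[1]*mz,t[2]+t[3]*mz,mz]),'dir',R0.apply([t[1],t[3],1]))
A=cv2.imread('pics/sc9.png')[80:190,190:330];B=cv2.imread('pics/si9.png')[80:190,170:310]
cv2.imwrite('pics/z9.png',np.hstack([cv2.resize(A,(400,314),interpolation=2),cv2.resize(B,(400,314),interpolation=2)]))
E
```

```text
[0.3601 0.8396 0.9567] 0.04701681493808991
scene 263 [ 0.0158  0.0122 -0.0002  0.003 ] 0.0010622991958558637 head z 0.12823757691823673 mid world [0.5882 0.2634 0.1157] dir [ 0.9904 -0.1389  0.0064]
side 279 [ 0.0185 -0.0153 -0.0029  0.0213] 0.001332995429547625 head z 0.12579092234306824 mid world [0.5856 0.2618 0.1142] dir [ 0.9924 -0.1208  0.0339]
```

View pics/z9.png

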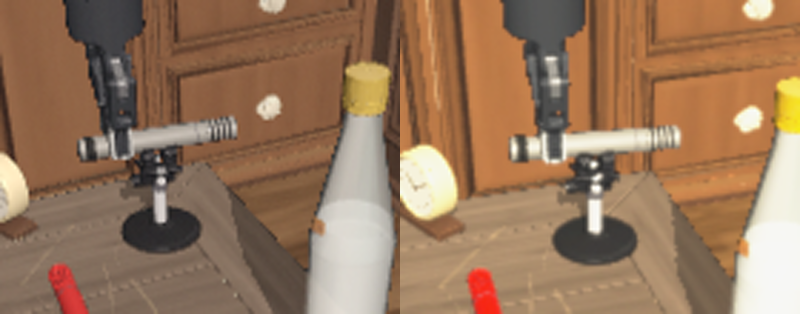

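>>> arm_command --pt "-0.01 0 0 0 0 0 0.55" --pt "-0.02 0 0 0 0 0 0.55" --pt "-0.03 0 0 0 0 0 0.55" --pt "-0.02 0 0 0 0 0 0.7" --pt "0 0 0 0 0 0 0.7"

```text
clock: 13.05
tool_pos: [0.5445, 0.2702, 0.2157]
eef_rot: [10.4, 88.7, 2.3]
force: [0.1, 0.6, 0.1]
opening: 0.06
```

```bash
python3 - <<'E'
from h import *
todo([.589,.263,.18],down(-8.3)); todo([.589,.263,.18],down(81.7))
E
```

```text
tool shift [ 0.0367 -0.0009  0.0442] rotvec [ 1.5733  0.0148 -0.0216] min rows 10.560423579595035
tool shift [ 0.0367 -0.0009  0.0442] rotvec [ 0.0026  0.0232 -0.0043] min rows 0.8836993887325612
```

>>> arm_command --pt "0 -0.001 0.022 0 0.023 -0.004 0.7" --pt "0 0 0.022 0 0 0 0.7" --pt "0 0 0 0.143 0 0 0.7" --pt "0 0 0 0.143 0 0 0.7" --pt "0 0 0 0.143 0 0 0.7" --pt "0 0 0 0.143 0 0 0.7" --pt "0 0 0 0.143 0 0 0.7" --pt "0 0 0 0.143 0 0 0.7"

```text
clock: 13.85
tool_pos: [0.587, 0.2625, 0.2114]
eef_rot: [-100.1, 89.7, -157.8]
force: [-0.8, 1.1, -0.6]
opening: 0.0597
```

>>> arm_command --pt "0 0 0 0.143 0 0 0.7" --pt "0 0 0 0.143 0 0 0.7" --pt "0 0 0 0.143 0 0 0.7" --pt "0 0 0 0.143 0 0 0.7" --pt "0 0 0 0.143 0 0 0.7" --pt "0 0 0 0 0 0 0.7" --pt "0 0 0 0 0 0 0.7"

```text
clock: 14.55
tool_pos: [0.587, 0.2625, 0.2115]
eef_rot: [-59.9, 89.7, -157.9]
force: [1.0, 0.6, 0.2]
opening: 0.0598
```

```bash
python3 - <<'E'
from h import *
todo([.589,.263,.165],down(-8.3)); s=cur()[2];print(s['q'],s['clock'],s['tool_pos'])
snap('wrist','w10');snap('scene','sc10');snap('side','si10')
P,ok,p=pts('w10')
m=ok&(P[...,2]>.105)&(P[...,2]<.135)&(np.abs(P[...,1]-.263)<.04)&(np.abs(P[...,0]-.589)<.1)
q=P[m];c=q[:,:2].mean(0);w,V=np.linalg.eigh(np.cov(q[:,:2].T));d=V[:,1]*np.sign(V[0,1]);a=(q[:,:2]-c)@d
print(m.sum(),c,d,c+d*(a.min()+a.max())/2,np.ptp(a),np.degrees(np.arctan2(d[1],d[0])))
for lo in np.linspace(-.08,.06,8):
  k=(a>lo)&(a<lo+.02); 
  if k.sum()>5: print(round(lo,2),k.sum(),np.percentile(q[k,2],95))
A=cv2.imread('pics/sc10.png')[80:190,190:330];B=cv2.imread('pics/w10.png')
cv2.imwrite('pics/z10.png',np.hstack([cv2.resize(A,(400,314),interpolation=2),cv2.resize(B,(400,314))]))
E
```

```text
tool shift [ 0.0465  0.0021 -0.0009] rotvec [0.0048 0.0026 0.0045] min rows 0.9298406714096181
[21.8219  3.5985 89.4426 -0.0012 87.2584 29.8451] 14.55 [0.587  0.2625 0.2115]
7641 [0.5896 0.2658] [ 0.9888 -0.1492] [0.5897 0.2658] 0.17050516654124603 -8.580198381971293
-0.08 914 0.12845101524140465
-0.06 853 0.129021321984259
-0.04 859 0.128615486831464
-0.02 1019 0.12857733303225702
0.0 1056 0.12857609836961964
0.02 855 0.12880283312743498
0.04 854 0.12898741650168935
0.06 856 0.1290361529340579
```

View pics/z10.png

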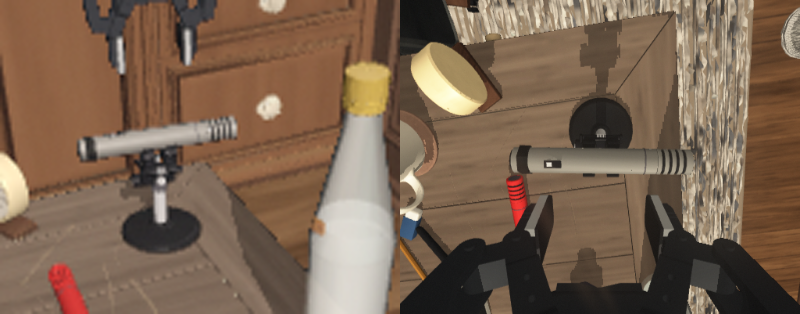

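>>> arm_command --pt "0.02 0.002 -0.001 0.001 0.003 0.004 0.7" --pt "0.02 0 0 0 0 0 0.7" --pt "0.016 0 0 0 0 0 0.7" --pt "0 0 0 0 0 0 0.7" --pt "0 0 0 0 0 0 0.7"

```text
clock: 15.2
tool_pos: [0.5892, 0.2632, 0.156]
eef_rot: [-147.8, 90.0, 113.9]
force: [0.4, 0.0, 0.6]
opening: 0.0593
```

>>> arm_command --pt "0.003 0 0 0 0 0 0.7" --pt "0.002 0 0 0 0 0 0.7" --pt "0 0 0 0 0 0 0.7"

```text
clock: 15.5
tool_pos: [0.5892, 0.2632, 0.1508]
eef_rot: [179.1, 90.0, 80.7]
force: [-0.2, 0.7, -0.4]
opening: 0.0596
```

```bash
python3 - <<'E'
from h import *
todo([.589,.2635,.145],down(-8.4)); s=cur()[2];print(s['clock'],s['tool_pos'],s['force'])
snap('scene','sc11');snap('wrist','w11')
A=cv2.imread('pics/sc11.png')[80:190,190:330];B=cv2.imread('pics/w11.png')
cv2.imwrite('pics/z11.png',np.hstack([cv2.resize(A,(400,314),interpolation=2),cv2.resize(B,(400,314))]))
E
```

```text
tool shift [ 0.0058 -0.0002 -0.0002] rotvec [ 0.0012 -0.0006 -0.    ] min rows 0.11696327596386531
15.5 [0.5892 0.2632 0.1508] [-0.176   0.6702 -0.4391]
```

View pics/z11.png

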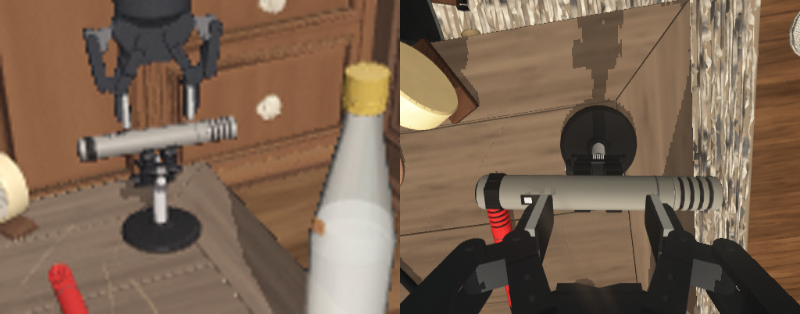

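>>> arm_command --pt "0.002 0 0 0 0 0 0.7" --pt "0.002 0 0 0 0 0 0.7" --pt "0.001 0 0 0 0 0 0.7" --pt "0 0 0 0 0 0 0.7"

```text
clock: 16.0
tool_pos: [0.589, 0.2632, 0.1454]
eef_rot: [-112.3, 90.0, 149.4]
force: [-0.4, -0.5, -0.3]
opening: 0.0603
```

>>> arm_command --pt "0.001 0 0 0 0 0 0.7" --pt "0.001 0 0 0 0 0 0.7" --pt "0 0 0 0 0 0 0.7"

```text
clock: 16.3
tool_pos: [0.5891, 0.2632, 0.1435]
eef_rot: [-134.2, 90.0, 127.5]
force: [-0.3, -0.3, 0.1]
opening: 0.0602
```

>>> arm_command --pt "0.001 0 0 0 0 0 0.7" --pt "0.001 0 0 0 0 0 0.7" --pt "0 0 0 0 0 0 0.7"

```text
clock: 16.6
tool_pos: [0.5893, 0.2633, 0.1421]
eef_rot: [160.8, 90.0, 62.5]
force: [-1.6, -0.3, 4.5]
opening: 0.0597
```

Contact at about z = 0.142. Press on in small steps.

>>> arm_command --pt "0.0015 0 0 0 0 0 0.7" --pt "0.0015 0 0 0 0 0 0.7" --pt "0 0 0 0 0 0 0.7"

```text
clock: 16.9
tool_pos: [0.5897, 0.2636, 0.1406]
eef_rot: [135.4, 89.8, 37.0]
force: [-2.2, -0.5, 15.1]
opening: 0.0603
```

>>> arm_command --pt "0.0015 0 0 0 0 0 0.7" --pt "0.0015 0 0 0 0 0 0.7" --pt "0 0 0 0 0 0 0.7"

```text
clock: 17.2
tool_pos: [0.5899, 0.2634, 0.1371]
eef_rot: [127.5, 89.8, 29.2]
force: [1.3, -0.9, 8.2]
opening: 0.0599
```

>>> arm_command --pt "0.0015 0 0 0 0 0 0.7" --pt "0.0015 0 0 0 0 0 0.7" --pt "0 0 0 0 0 0 0.7"

```text
clock: 17.5
tool_pos: [0.5893, 0.2632, 0.1328]
eef_rot: [148.2, 90.0, 49.9]
force: [1.9, -0.8, 3.1]
opening: 0.0598
```

>>> arm_command --pt "0.001 0 0 0 0 0 0.7" --pt "0.001 0 0 0 0 0 0.7" --pt "0 0 0 0 0 0 0.7"

```text
clock: 17.8
tool_pos: [0.5889, 0.2631, 0.1301]
eef_rot: [-93.7, 89.9, 167.9]
force: [-0.2, 0.6, -0.6]
opening: 0.0599
```

>>> arm_command --pt "0.0015 0 0 0 0 0 0.7" --pt "0.0015 0 0 0 0 0 0.7" --pt "0 0 0 0 0 0 0.7"

```text
clock: 18.1
tool_pos: [0.589, 0.2631, 0.1273]
eef_rot: [-107.3, 90.0, 154.3]
force: [-0.6, 0.3, -0.6]
opening: 0.0596
```

```bash
python3 - <<'E'
from h import *
s=cur()[2];print(s['clock'],s['tool_pos'],s['force'])
snap('scene','sc12');snap('wrist','w12')
P,ok,p=pts('w12')
m=ok&(P[...,2]>.09)&(P[...,2]<.135)&(np.abs(P[...,1]-.263)<.04)&(np.abs(P[...,0]-.589)<.1)
q=P[m];a=(q[:,:2]-[.5895,.2635])@[.989,-.148]
for lo in np.linspace(-.09,.07,9):
  k=(a>lo)&(a<lo+.02)
  if k.sum()>5: print(round(lo,2),k.sum(),np.percentile(q[k,2],95))
A=cv2.imread('pics/sc12.png')[80:190,190:330];B=cv2.imread('pics/w12.png')
cv2.imwrite('pics/z12.png',np.hstack([cv2.resize(A,(400,314),interpolation=2),cv2.resize(B,(400,314))]))
E
```

```text
18.1 [0.589  0.2631 0.1273] [-0.6195  0.3413 -0.6187]
-0.09 1128 0.11198603623928978
-0.07 1735 0.11182893023685801
-0.05 1485 0.13277859891691937
-0.03 2579 0.1297033301609817
-0.01 2303 0.1144627035505396
0.01 2147 0.11503129354068818
0.03 1844 0.13313603140037686
0.05 1616 0.11202949658465426
0.07 1306 0.11218282095021101
```

View pics/z12.png

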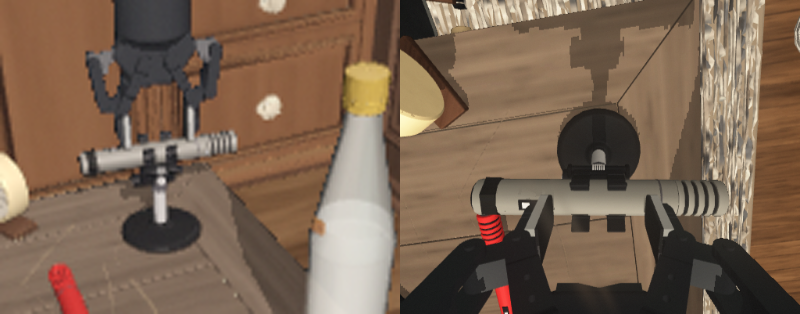

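>>> arm_command --pt "-0.01 0 0 0 0 0 0.7" --pt "-0.02 0 0 0 0 0 0.7" --pt "-0.03 0 0 0 0 0 0.7" --pt "-0.03 0 0 0 0 0 0.7" --pt "-0.03 0 0 0 0 0 0.7" --pt "-0.02 0 0 0 0 0 0.7" --pt "0 0 0 0 0 0 0.7"

```text
clock: 18.9
tool_pos: [0.5898, 0.2634, 0.2722]
eef_rot: [125.4, 89.7, 27.1]
force: [-0.0, -0.2, 0.3]
opening: 0.0599
```

```bash
python3 - <<'E'
from h import *
s=cur()[2];print(s['clock'],s['tool_pos'],s['force'])
snap('wrist','w13');snap('scene','sc13')
P,ok,p=pts('w13')
m=ok&(P[...,2]>.09)&(P[...,2]<.135)&(np.abs(P[...,1]-.263)<.04)&(np.abs(P[...,0]-.589)<.1)
q=P[m];a=(q[:,:2]-[.5895,.2635])@[.989,-.148];print(a.min(),a.max())
for lo in np.linspace(-.09,.07,9):
  k=(a>lo)&(a<lo+.02)
  if k.sum()>5: print(round(lo,2),k.sum(),np.percentile(q[k,2],95))
for l in ['mic_mid','mate_mic_mid','ink_bottle_mid','binder_clip','decanter']:
    print(l,[(np.round(r['xyz'],4).tolist(),round(r['conf'],2)) for r in ctrl.spot_point('scene',l)])
a=cv2.imread('pics/scene0.png');b=cv2.imread('pics/sc13.png');print(np.abs(a[190:310,215:400].astype(int)-b[190:310,215:400]).max(-1).__gt__(40).nonzero()[0].size)
E
```

```text
18.9 [0.5898 0.2634 0.2722] [-0.0066 -0.2047  0.333 ]
-0.08482903729236099 0.08526276429426058
-0.09 362 0.11211944685985309
-0.07 492 0.11199815883261968
-0.05 497 0.11254950817866081
-0.03 613 0.11465921771106093
-0.01 637 0.11485630694668972
0.01 599 0.11468034714396988
0.03 494 0.11237298088085144
0.05 483 0.1122943864900354
0.07 375 0.11246511808060333
mic_mid [([0.4457, 0.1341, 0.0112], 0.76), ([0.5912, 0.2653, 0.1019], 0.57), ([0.6761, 0.248, 0.0994], 0.5)]
mate_mic_mid [([0.5765, -0.2746, 0.0989], 0.56)]
ink_bottle_mid [([0.5735, -0.2682, -0.0028], 0.74)]
binder_clip [([0.4595, -0.086, 0.0034], 0.63)]
decanter [([0.6534, -0.0225, 0.0023], 0.63)]
409
```

View pics/sc13.png

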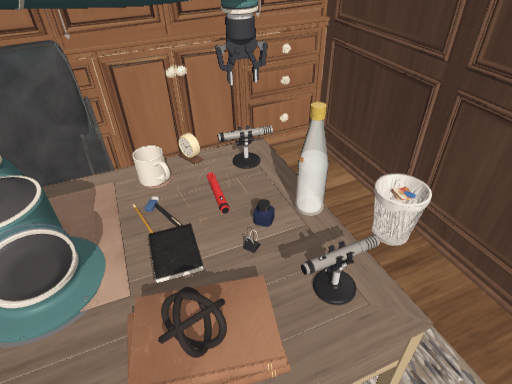

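```bash
python3 -c "
from h import *
print(ctrl.hand_in())"
```

```text
the job is handed in; nothing more can be done
None
```

The loose microphone is home in the empty clip with its head to the front, and the job is handed in after about 19 s of the 53 s allowed.

I gripped it near its tail, laid it level across the clip's mouth and let go. Then I turned the hand and pressed straight down with one fingertip on either side of the jaws. The press force rose to about 15 N and fell away as the clip snapped shut.

**Microphone:** In the last wrist picture its top is 112 mm above the desk at both ends, so it is level and its axis is 100 mm up, as wanted. It is centred lengthwise on the clip to within about 1 mm, and the jaws are closed over it. The hand is about 14 cm clear of it.

**Other things:** In the last scene picture the mounted microphone, ink bottle, binder clip, decanter and red look-alike all appear where they were.

**Checks that disagreed:**
- The network's last fix on the ink bottle pointed at the other stand's foot. The bottle is in its old place in the picture, so I took that as a false report.
- The side camera put the stand 2–3 mm off from the other two cameras, so I relied on the scene and wrist cameras.
- The fingers read about 21 mm while holding the 24 mm microphone, but it held without slipping.

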